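Seat the baby monitor camera in its tilting stand and check that it rocks free

ROBOT

A 6-joint arm with a two-finger parallel gripper is mounted at the origin on the work surface. World frame = base frame: x ahead of the robot, y to its left, z up, the work surface at z = 0. Lengths are in m, angles in degrees, forces in N, time in s.
With the tool pointing down it reaches from about 0.35 to 0.875 m from the base axis. Payload 4.2 kg.
Tool frame: the origin (TCP) lies midway between the tips of the shut fingers; the grasp point (between the pads) lies 19 mm behind it (r.pinch_z is the distance from the TCP to the grasp point, in m); z points along the fingers, y is the line along which they close (so a half turn about z gives the same grasp; the last joint's range is limited). The gripper opens to 87 mm and grips with 3 to 60 N. Pads are 19 mm wide; open, the fingers measure 117 mm over their backs; the gripper's body (75 mm by 190 mm) begins 51 mm behind the grasp point.
Start: joints at [82.139, 22.042, 0.453, 0, -68.411, -14.817], TCP at [0.241, 0.577, 0.223] pointing down, gripper open.
Joint ranges: [-179.83, 179.83], [-69.29, 118.12], [-61.27, 80.66], [-181.25, 117.63], [-171.15, -9.14], [-177.46, 177.46]. Speed limits (degrees/s): [159.86, 159.86, 180, 180, 180, 180].

INTERFACE

Orientations are given as a 3x3 rotation matrix whose columns are the frame's x, y, z axes.
In Python, from station import r, imaging, models gives the robot as it stands. The module is installed in compiled form; this text tells all that it offers.
- The arm moves only by the tool apply_moves, never from a script. Its argument "moves" is a list of rows, each a list of 2 entries, a list of its own where there are three numbers: the shift along the tool's x, y, z in m, then the turn about the tool's z in degrees. A call has 1 to 5 rows; each row shifts and turns the commanded pose from where the row before left it, along the tool's axes as they then stand; what a row does not reach is not made up. A row lasts 1/12 s, in which the tool goes at most 41.7 mm and 7.16 degrees, less where a joint would pass 70% of its speed; a pose out of reach is approached as far as the arm can. A call is refused whole if a number of a shift passes 0.0417 or a number of a turn 7.16, either way. A call with a gripper value outside its range is refused whole. "hand" is the finger opening in m, from 0 to 0.087, set as the call begins (left out, the last holds). The fingers move at their own pace and stop on an object; the grip force is fixed at half the most. Time passes only in rows, so rows that do not move let the fingers close. It gives the time, the measured TCP pose, the force, the opening and the grip force at its end, in the units of the state.
- r.sense(): the state, without advancing time (a new reading comes with each control period).
- imaging.capture(name): name is "scene" or "top" or "wrist"; returns a dict with "frame" (384x512x3 uint8, blue, green, red), "intrinsics" (3x3 intrinsics, pixels), "eye" and "orientation" of the camera in the world. Camera axes: x right, y down, z forward; pixel columns grow to the right and rows downward; lengths in m; the calibration is good to about 2 mm. A picture is of the moment at which its call begins. There is no depth.
- r.finish_job(): hands the job in; it is judged then, once.
Trained networks look in a picture, given as the dict that the camera call returned (one of the last four; its "shot" number tells which), for a name from the list of things; names that differ only in an ending like _2 or _b are one class to them, and where a whole thing is asked for, a point or a joint stands for the part that bears it (a point fixed in the world has none). Each returns a list of dicts, best first, with "confidence" (0 to 1); they miss things now and then, are a little off and sometimes report something else, mostly with a low value. They report only what shows in the picture. A call takes as long as a camera call. They do not tell look-alikes from the thing itself.
- models.cut_out(picture, target): "region" (384x512 bool, what is visible of it) and "extent" ([left, top, width, height] as shares, 0 to 1, of the picture: columns of its width, rows of its height, round what is visible of it).
- models.place_of(picture, target): "at" ([column, row] as shares, 0 to 1, of the picture: columns of its width, rows of its height: a listed point, or the origin of a listed thing).
The state is a dict: "time_s": time; "joints": joint angles; "joint_velocities": joint speeds; "effort": joint torques, N m; "tcp_pos": TCP position; "ee_rot": TCP orientation; "wrist_force": force on the tool from outside, world axes, zero at the start; "moment": the same for the moment, N m; "gripper_width": opening from 0.0 (shut) to 1.0 (fully open); "gripper_force": force on a finger pad.
Only numpy, scipy, OpenCV 4.12 (cv2) and the standard library are available. Lean on these libraries where they do the work, as an engineer would, in place of code of your own. Each camera call takes 0.05 s, during which the arm holds its last target. There are 200 camera calls.

TASK

Lift the round baby monitor camera out of its wooden parking block and seat its tapered foot in the blue cup of the tilting stand: the square tongue under the cone must find the square hole in the cup's floor (turn it lightly by feel until it drops in), then press it fully home for a moment with about 10 N, at no time, rocking included, forcing it harder than about 20 N. Keeping it seated with a light hand, rock it on the stand about 12 degrees away from the robot, then about 12 degrees towards the robot, and let go with it seated and level. Do not drop the camera in and leave everything else where it is; which way the lens looks does not matter.

Things in the scene. Friction and masses are not known exactly. Their poses are not given: they have to be found in the camera images.
- camera: white round baby monitor camera, 112 to 182 g, 102 mm tall, upright in the wooden block's hole at the start. Origin at the centre of the underside of its foot, z up, lens along -x. Black foot from the bottom: square tongue 16 x 16 mm, sides along x and y, z 0 to 12 mm; cone of 12 mm radius at z 12 mm to 25 mm at z 36 mm. Then a white flange of 31 mm radius, z 37 to 42 mm, and the head
- head (a point): centre of the camera's head, 74 mm above the camera's origin, same axes: a white drum of 28 mm radius with its axis along y and flat round cheeks at y = -24 and +24 mm (48 mm apart, the place to grip, from above)
- block: fixed light wooden parking block, 95 x 95 x 45 mm, with a through hole of 53 mm diameter; the camera's flange rests on its top and the foot hangs freely in the hole. Origin at the centre of its underside
- stand: fixed white tilting stand: round base of 62 mm radius, 12 mm thick, two yoke posts at y = -51 and +51 mm, 86 mm tall (26 mm along x, 8 mm thick), carrying a grey cradle ring with the blue tapered cup between them. Origin at the centre of its underside; +x is the side away from the robot, within 0.35 rad
- cup_mouth (a point): centre of the blue cup's rim, on the cradle, 83 mm above the table when level; its axes are the stand's, tilting with the cradle. Mouth radius 23 mm, same taper as the cone, rigid. Flat floor 22 mm below the rim with a 19 x 19 mm square hole right through. The hole is turned about the cup's axis by an unknown angle, up to 0.7 rad either way from the stand's axes; no listed pose shows it
- seat (a point): point on the cradle, on the cup's axis, 51 mm above the table when level, where the camera's origin lies when fully home (within about 1 mm). A tongue not in line with the hole rests on the floor, 10 mm higher; within about 10 degrees of one of the four fitting headings it drops in. The cup turns in its cradle only above 0.6 N m. Axes as the cup mouth
- stand_hinge (a point): centre of the cradle's tilt hinge, 75 mm above the table, fixed to the stand; the hinge axis is its y axis; the seat lies 24 mm below it when level
- cradle (a joint): tilt of the cradle about the stand's y axis, rad: 0 level, positive when the camera's top leans to the stand's +x (away from the robot), stops at -0.35 and 0.35. A light spring (0.5 N m/rad) brings it back to level when released
- lotion: white plastic lotion pump bottle, 62 mm across, 180 mm tall, bystander; origin at the centre of its underside
- mug: empty white ceramic cup, 76 mm across, 85 mm tall, bystander; origin at the centre of its underside
- toyblock: loose wooden toy block, 45 mm cube, bystander; origin at the centre of its underside
- cream: cream jar with blue cap, 60 mm across, 50 mm tall, bystander; origin at the centre of its underside
- stackring: yellow stacking ring lying flat, 80 mm across, 22 mm high, bystander; origin at the centre of its underside
- brush: flat brush with a wooden handle, lying, 160 mm long, bystander; origin near the middle of its underside
- bowl: small blue ceramic bowl, 100 mm across, 35 mm high, bystander; origin at the centre of its underside
Mind the look-alikes: they are no part of the job. Leave any purple look-alike of the camera alone. Leave any red look-alike of the stand alone.

How it is judged (in metres and radians):
On the way, in this order (a step that is already met when the one before it is completed fails the run):
1. the camera's foot is fully home in the cup (origin within 4 mm of depth at the seat, 6 mm in all, upright in it to 0.09 rad) and pressed with more than 6 N for 0.2 s (z of camera in the frame of seat between -0.005 and 0.004 m and distance between camera and seat below 0.006 m and angle between the z axis of camera and the z axis of seat, either way round below 0.09 rad and contact force between camera and stand above 6 N), for 0.2 s.
2. still seated, the cradle is rocked away from the robot past 0.14 rad (z of camera in the frame of seat between -0.005 and 0.004 m and distance between camera and seat below 0.006 m and angle between the z axis of camera and the z axis of seat, either way round below 0.09 rad and value of joint cradle above 0.14 rad), for 0.1 s.
3. still seated, the cradle is rocked towards the robot past 0.14 rad (z of camera in the frame of seat between -0.005 and 0.004 m and distance between camera and seat below 0.006 m and angle between the z axis of camera and the z axis of seat, either way round below 0.09 rad and value of joint cradle below -0.14 rad), for 0.1 s.
At the end, for the whole second after the job is handed in: The camera sits fully home in the stand's cup (origin at most 6 mm from the seat point, depth within 4 mm above and 5 mm below, axes aligned to 0.09 rad), the cradle level within 0.1 rad, released and at rest (z of camera in the frame of seat between -0.005 and 0.004 m and distance between camera and seat below 0.006 m and angle between the z axis of camera and the z axis of seat, either way round below 0.09 rad and value of joint cradle between -0.1 and 0.1 rad and linear speed of camera below 0.02 m/s and contact force between camera and the fingers below 0.1 N); the robot touches nothing.
It fails at once if camera and stand press on each other with more than 50 N (sum over the contacts; the taper wedges, so up to twice the push along its axis) (contact force between camera and stand above 50 N).
It fails at once if the camera is dropped in (moving faster than 0.35 m/s in the cup or within 30 mm above its seat) (horizontal distance between camera and seat below 0.03 m and z of camera in the frame of seat below 0.03 m and linear speed of camera above 0.35 m/s).
It fails at once if a bystander is moved by more than 20 mm (distance of any of lotion, mug, toyblock, cream, stackring, brush, bowl from where it was at the start of the episode above 0.02 m).
It also fails if it takes over 54 s, if anything falls off the work surface, if the arm or the gripper's body presses on something with over 40 N, if the wrist force passes 120 N, or if a joint passes its speed limit or range.

## Working session

There is one attempt and no reset: what is moved stays moved. The work goes in short steps, Python scripts to look and compute and a tool call to move; the robot and the scene stay as the last step left them, time stands still between calls to the robot, and variables do not carry over. Pictures are saved under pics/ and viewed, at most 10 in all, crops included, and the job is handed in when it is done.

Besides the shell and the picture viewer there is one more tool, called after "Request:" by a JSON object that holds its "op" and its "data", one argument or row to a line. apply_moves: Moves the arm, as the interface text tells. Its arguments: {"type":"object","properties":{"moves":{"type":"array"},"hand":{"type":"number"}},"required":["moves"]}

```bash
mkdir -p pics; cat > h.py <<'E'
from station import r, imaging, models
import numpy as np, cv2
def ray(p,uv):
    K=np.array(p["intrinsics"]);R=np.array(p["orientation"])
    d=R@np.linalg.solve(K,[uv[0],uv[1],1.]);return np.array(p["eye"]),d/np.linalg.norm(d)
def at_z(p,uv,z):
    e,d=ray(p,uv);return e+d*(z-e[2])/d[2]
def tri(rays):
    A=np.zeros((3,3));b=np.zeros(3)
    for e,d in rays:
        M=np.eye(3)-np.outer(d,d);A+=M;b+=M@e
    x=np.linalg.solve(A,b);return x,[np.linalg.norm((np.eye(3)-np.outer(d,d))@(x-e)) for e,d in rays]
def px(a):return (a[0]*512,a[1]*384)
def proj(p,X):
    q=np.array(p["intrinsics"])@(np.array(p["orientation"]).T@(np.array(X)-p["eye"]));return q[:2]/q[2]
E
python3 - <<'E'
from h import *
ims=[]
for c in ("scene","top"):
    p=imaging.capture(c);ims.append(p["frame"]);print(c,np.round(p["eye"],3),np.round(p["orientation"],2).tolist())
    for t in ("camera","head","block","stand","cup_mouth","stand_hinge"):
        for d in models.place_of(p,t): print(t,np.round(d["confidence"],2),np.round(px(d["at"]),1),np.round(at_z(p,px(d["at"]),{"head":.082,"cup_mouth":.083,"stand_hinge":.075}.get(t,.008 if t=="camera" else 0)),3))
cv2.imwrite("pics/a.png",cv2.resize(np.hstack(ims),(800,300)))
cv2.imwrite("pics/top.png",cv2.resize(ims[1],(800,600),interpolation=cv2.INTER_CUBIC))
s=r.sense();print(s["time_s"],s["tcp_pos"],s["ee_rot"],s["wrist_force"],r.pinch_z)
E
```

```text
scene [ 1.269 -0.397  1.234] [[0.49, 0.72, -0.49], [0.87, -0.4, 0.3], [0.02, -0.58, -0.82]]
camera 0.89 [286.5 160.2] [0.447 0.168 0.008]
camera 0.18 [370.6 175.3] [0.634 0.376 0.008]
head 0.73 [310.5 172.9] [0.575 0.173 0.082]
head 0.66 [292.4 143.6] [0.447 0.186 0.082]
head 0.41 [234.7 175.9] [ 0.473 -0.036  0.082]
block 0.9 [310.4 183.1] [0.561 0.191 0.   ]
stand 0.59 [210.6 235. ] [ 0.579 -0.175  0.   ]
stand 0.57 [178.4 201.6] [ 0.421 -0.211  0.   ]
cup_mouth 0.71 [206.9 217.2] [ 0.567 -0.174  0.083]
cup_mouth 0.41 [246.7 269.4] [ 0.767 -0.152  0.083]
stand_hinge 0.88 [173.8 188.8] [ 0.423 -0.216  0.075]
stand_hinge 0.83 [207.8 221.6] [ 0.577 -0.177  0.075]
top [0.383 0.009 1.633] [[0.02, -0.99, 0.13], [-1.0, -0.01, 0.01], [-0.01, -0.13, -0.99]]
camera 0.87 [202.7 225.8] [0.446 0.196 0.008]
camera 0.65 [211.  188.2] [0.57  0.172 0.008]
head 0.6 [200.9 223.6] [0.45  0.193 0.082]
head 0.54 [206.3 186.5] [0.567 0.18  0.082]
head 0.47 [381.8 199.2] [ 0.535 -0.374  0.082]
block 0.73 [209.3 188.8] [0.569 0.178 0.   ]
stand 0.94 [314.6 183.1] [ 0.593 -0.172  0.   ]
stand 0.66 [325.3 234.3] [ 0.424 -0.207  0.   ]
cup_mouth 0.75 [320.8 185.3] [ 0.576 -0.182  0.083]
cup_mouth 0.72 [208.1 139. ] [0.72  0.178 0.083]
cup_mouth 0.66 [328.3 236.5] [ 0.415 -0.205  0.083]
cup_mouth 0.64 [146.6 166.4] [0.628 0.371 0.083]
stand_hinge 0.64 [331.9 234.1] [ 0.423 -0.217  0.075]
stand_hinge 0.63 [316.4 185.2] [ 0.577 -0.169  0.075]
0.7 [0.24092065 0.57665646 0.22256229] [[ 9.22699342e-01 -3.85520329e-01 -2.62341304e-05]
 [-3.85520329e-01 -9.22699342e-01 -6.33319997e-06]
 [-2.17646375e-05  1.59574300e-05 -1.00000000e+00]] [-0.0255761   0.0030471   0.91601137] 0.0187
```

View pics/a.png

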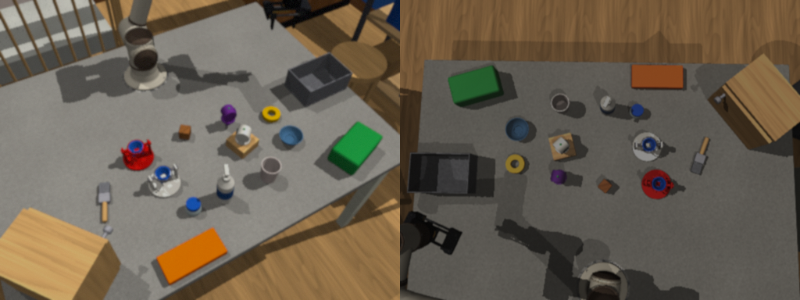

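View pics/top.png

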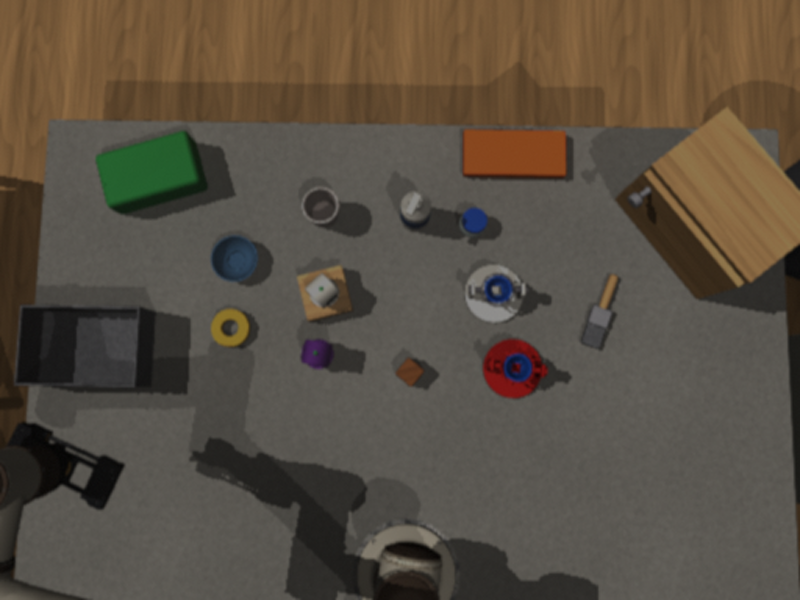

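Candidates: the white camera in the wooden block is at top px (206,186) and the purple look-alike at (203,225). The white stand is at (316,185) and the red look-alike at (330,234). I choose the white ones and will check them in a close wrist view.

Request:
{"op": "apply_moves", "data": {
  "moves": [
    [[0.035, 0.0185, -0.007], 0],
    [[0.035, 0.0185, -0.007], 0],
    [[0.035, 0.0185, -0.007], 0],
    [[0.035, 0.0185, -0.007], 0],
    [[0.035, 0.0185, -0.007], 0]
  ],
  "hand": 0.087
}}

```text
time_s: 1.12
tcp_pos: [0.3675, 0.4224, 0.2581]
ee_rot: [[0.923, -0.385, 0.0], [-0.385, -0.923, 0.0], [0.0, -0.0, -1.0]]
wrist_force: [0.6, 0.6, 0.5]
gripper_width: 1.0
gripper_force: 0.0
```

Request:
{"op": "apply_moves", "data": {
  "moves": [
    [[0.035, 0.0185, -0.007], 0],
    [[0.035, 0.0185, -0.007], 0],
    [[0.035, 0.0185, -0.007], 0],
    [[0.035, 0.0185, -0.007], 0],
    [[0.035, 0.0185, -0.007], 0]
  ]
}}

```text
time_s: 1.53
tcp_pos: [0.4934, 0.2693, 0.2933]
ee_rot: [[0.923, -0.385, 0.001], [-0.385, -0.923, 0.001], [0.0, -0.001, -1.0]]
wrist_force: [0.0, 0.7, 0.7]
gripper_width: 0.996
gripper_force: 0.0
```

```bash
cat > look.py <<'E'
from h import *
import sys,json
n=sys.argv[1]
p=imaging.capture("wrist");print(np.round(p["eye"],3),np.round(p["orientation"],2).tolist())
for t in sys.argv[2:]:
    z={"head":.082,"cup_mouth":.083,"stand_hinge":.075}.get(t,.008 if t=="camera" else 0)
    for d in models.place_of(p,t):
        uv=px(d["at"]);print(t,np.round(d["confidence"],2),np.round(uv,1),np.round(at_z(p,uv,z),4))
s=r.sense();print(s["time_s"],np.round(s["tcp_pos"],4),np.round(s["ee_rot"],3).tolist(),np.round(s["wrist_force"],2))
cv2.imwrite("pics/%s.png"%n,p["frame"])
np.savez("pics/%s.npz"%n,**{k:np.array(p[k]) for k in("frame","intrinsics","eye","orientation")})
E
python3 look.py w1 camera head block
```

```text
[0.561 0.242 0.456] [[-0.39, -0.89, -0.25], [-0.92, 0.37, 0.1], [-0.0, 0.27, -0.96]]
camera 0.67 [313.2 169.7] [0.4484 0.192  0.008 ]
camera 0.56 [295.1  89.6] [0.574  0.1759 0.008 ]
head 0.81 [324.3 178.7] [0.4493 0.1905 0.082 ]
head 0.71 [301.   89.4] [0.5692 0.1799 0.082 ]
1.7333 [0.4931 0.2701 0.2926] [[0.922, -0.388, 0.0], [-0.388, -0.922, 0.001], [-0.0, -0.0, -1.0]] [ 0.17  0.19 -1.45]
```

View pics/w1.png

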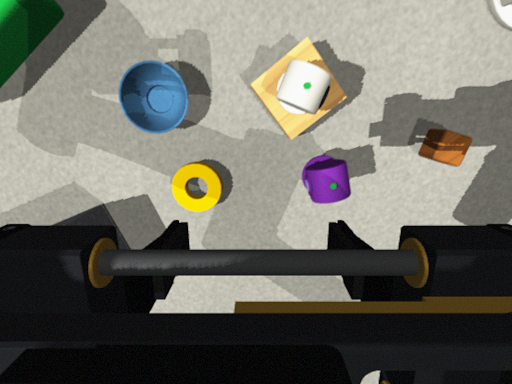

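The wrist view shows the white camera in the wooden block at (303,86) and the purple look-alike at (327,180), so the choice holds. The cheeks are on the left and right sides of the drum. I'm moving closer for a second view and the heading.

Request:
{"op": "apply_moves", "data": {
  "moves": [
    [[0.015, 0.025, 0.027], 0],
    [[0.015, 0.025, 0.027], 0],
    [[0, 0, 0], 0]
  ]
}}

```text
time_s: 1.98
tcp_pos: [0.4965, 0.2095, 0.2325]
ee_rot: [[0.922, -0.387, -0.012], [-0.388, -0.922, -0.006], [-0.009, 0.01, -1.0]]
wrist_force: [-0.9, 0.1, -1.6]
gripper_width: 1.0
gripper_force: 0.0
```

```bash
python3 look.py w2 head block; cat > an.py <<'E'
from h import *
P=[dict(np.load("pics/%s.npz"%n)) for n in("w1","w2")]
i=P[1]["frame"];u,v=proj(P[1],[.569,.18,.08]).astype(int);print(u,v)
c=i[max(0,v-90):v+90,max(0,u-110):u+110]
cv2.imwrite("pics/w2c.png",cv2.resize(c,None,fx=3,fy=3,interpolation=cv2.INTER_CUBIC))
E
python3 an.py
```

```text
[0.566 0.183 0.395] [[-0.39, -0.88, -0.26], [-0.92, 0.38, 0.1], [0.01, 0.28, -0.96]]
head 0.79 [288.3 213.6] [0.4448 0.1912 0.082 ]
head 0.75 [254.9 109.7] [0.5688 0.1815 0.082 ]
block 0.55 [157.5 213.3] [0.4898 0.3725 0.    ]
2.1333 [0.5008 0.2143 0.2387] [[0.923, -0.384, 0.001], [-0.384, -0.923, -0.0], [0.001, -0.0, -1.0]] [0.92 0.74 0.37]
256 108
```

View pics/w2c.png

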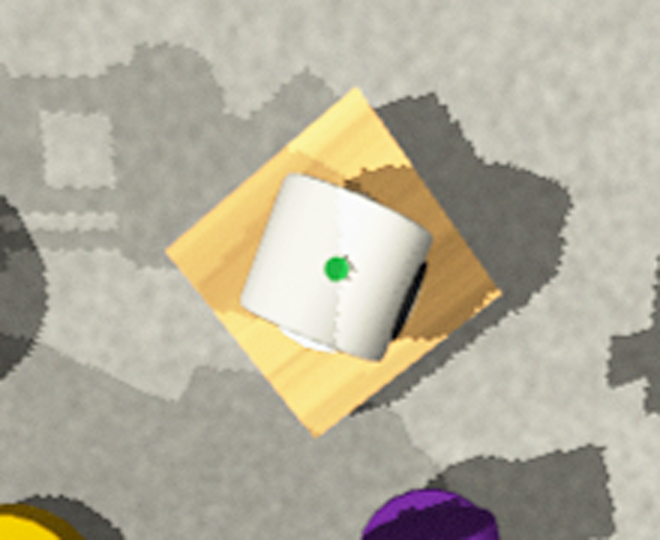

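The crop shows the drum as a 51 x 44 px rectangle with the black lens on its right side at (410,300). The cheeks are therefore the top and bottom edges. I'll fit the model to the mask.

```bash
cat > fit.py <<'E'
from h import *
from scipy.optimize import minimize
p=imaging.capture("wrist")
ds=models.cut_out(p,"camera")
t=np.linspace(0,2*np.pi,40)
def mask(q):
    x,y,a=q;c,s=np.cos(a),np.sin(a);m=np.zeros((384,512),np.uint8)
    drum=np.concatenate([np.c_[28*np.cos(t),0*t+k,74+28*np.sin(t)] for k in(-24,24)])
    fl=np.concatenate([np.c_[31*np.cos(t),31*np.sin(t),0*t+k] for k in(37,42)])
    for P in(drum,fl):
        P=P/1000.;W=np.c_[x+c*P[:,0]-s*P[:,1],y+s*P[:,0]+c*P[:,1],P[:,2]+.008]
        uv=np.array([proj(p,w) for w in W])
        cv2.fillConvexPoly(m,cv2.convexHull(np.round(uv*16).astype(np.int32)),1,shift=4)
    return m>0
for d in ds:
    R=d["region"];uv=[e.mean() for e in np.nonzero(R)[::-1]];w=at_z(p,uv,.08);print(d["confidence"],np.round(uv),w)
    if abs(w[0]-.57)>.04: continue
    f=lambda q:1-(mask(q)&R).sum()/(mask(q)|R).sum()
    for a0 in np.radians([0,30,60,90,120,150]):
        o=minimize(f,[w[0],w[1],a0],method="Nelder-Mead",options=dict(initial_simplex=[[w[0],w[1],a0],[w[0]+.006,w[1],a0],[w[0],w[1]+.006,a0],[w[0],w[1],a0+.25]]))
        print(np.round(o.x[:2],4),np.degrees(o.x[2]).round(1),round(1-o.fun,3))
E
python3 fit.py; python3 -c "
from h import *
p=dict(np.load('pics/w2.npz'))
g=lambda a:at_z(p,(a[0]/3+146,a[1]/3+18),.09)
A,B,C,D=map(g,[(290,175),(432,235),(385,360),(243,300)])
for v in(B-A,C-D,D-A,C-B):print(np.linalg.norm(v),np.degrees(np.arctan2(v[1],v[0])))
"
```

```text
0.85 [296. 212.] [0.44632237 0.18819043 0.08      ]
0.74 [265. 111.] [0.56967765 0.17832217 0.08      ]
[0.5684 0.1785] 45.3 0.937
[0.5686 0.1789] 43.9 0.939
[0.5687 0.1784] 45.2 0.937
[0.5679 0.179 ] 136.0 0.874
[0.5683 0.1788] 134.4 0.874
[0.5683 0.1793] 137.0 0.875
0.052022720761233356 -134.3264019868236
0.0540743169720904 -135.31056838726957
0.04402059407043311 134.43762766054022
0.04495245447109343 137.06824964904823
```

Request:
{"op": "apply_moves", "data": {
  "moves": [
    [[0.038, 0.0035, 0.01], 0],
    [[0.038, 0.0035, 0.01], 0],
    [[0, 0, 0.01], -6.74],
    [[0, 0, 0.01], -6.74],
    [[0, 0, 0.01], -6.74]
  ]
}}

```text
time_s: 2.65
tcp_pos: [0.5694, 0.1787, 0.1887]
ee_rot: [[0.999, -0.037, 0.002], [-0.037, -0.999, 0.001], [0.002, -0.001, -1.0]]
wrist_force: [-0.4, 0.2, 0.1]
gripper_width: 1.005
gripper_force: 0.0
```

Request:
{"op": "apply_moves", "data": {
  "moves": [
    [[0, 0, 0.01], -6.74],
    [[0, 0, 0.01], -6.74],
    [[0, 0, 0.01], -6.74],
    [[0, 0, 0.01], -6.74],
    [[0, 0, 0.01], -6.74]
  ]
}}

```text
time_s: 3.07
tcp_pos: [0.5691, 0.1794, 0.1391]
ee_rot: [[0.851, 0.525, 0.002], [0.525, -0.851, 0.001], [0.003, 0.0, -1.0]]
wrist_force: [-0.3, -0.1, 0.1]
gripper_width: 1.001
gripper_force: 0.0
```

Request:
{"op": "apply_moves", "data": {
  "moves": [
    [[0, 0, 0], -6.74],
    [[0, 0, 0], -6.74],
    [[0, 0, 0], 0]
  ]
}}

```text
time_s: 3.32
tcp_pos: [0.5689, 0.1792, 0.1392]
ee_rot: [[0.708, 0.706, 0.002], [0.706, -0.708, 0.001], [0.002, 0.001, -1.0]]
wrist_force: [0.3, -0.5, -0.1]
gripper_width: 1.003
gripper_force: 0.0
```

```bash
cat > st.py <<'E'
from h import *
import sys
s=r.sense();R=np.array(s["ee_rot"]);p=np.array(s["tcp_pos"])
print(s["time_s"],np.round(p,4),"yaw x",np.degrees(np.arctan2(R[1,0],R[0,0])).round(2),"F",np.round(s["wrist_force"],2),"M",np.round(s["moment"],2),"j",np.round(s["joints"],1),"w",np.round(s["gripper_width"]*87,1),"gf",s["gripper_force"])
if len(sys.argv)>3: print("tool shift to go",np.round(R.T@(np.array([float(a) for a in sys.argv[1:4]])-p),4))
E
python3 st.py .5685 .1787 .066
```

```text
3.3167 [0.5689 0.1792 0.1392] yaw x 44.94 F [ 0.33 -0.47 -0.14] M [-0.01 -0.09 -0.03] j [ 33.   23.3 -10.4   0.  -56.2 101.9] w 87.2 gf 0.0
tool shift to go [-0.0008  0.      0.0732]
```

Request:
{"op": "apply_moves", "data": {
  "moves": [
    [[-0.0005, 0, 0.02], 0],
    [[0, 0, 0.02], 0],
    [[0, 0, 0.02], 0],
    [[0, 0, 0.013], 0],
    [[0, 0, 0], 0]
  ]
}}

```text
time_s: 3.73
tcp_pos: [0.5665, 0.1774, 0.0631]
ee_rot: [[0.712, 0.702, -0.004], [0.702, -0.712, -0.002], [-0.004, -0.002, -1.0]]
wrist_force: [-0.5, -1.3, 1.0]
gripper_width: 1.0
gripper_force: 0.0
```

Request:
{"op": "apply_moves", "data": {
  "moves": [
    [[0, 0, 0], 0],
    [[0, 0, 0], 0],
    [[0, 0, 0], 0],
    [[0, 0, 0], 0],
    [[0, 0, 0], 0]
  ],
  "hand": 0.03
}}

```text
time_s: 4.15
tcp_pos: [0.5685, 0.1775, 0.0666]
ee_rot: [[0.711, 0.703, 0.002], [0.703, -0.711, 0.001], [0.002, 0.0, -1.0]]
wrist_force: [0.5, 0.3, -0.4]
gripper_width: 0.704
gripper_force: 0.0
```

```bash
python3 st.py .5685 .1787 .066
```

```text
4.15 [0.5685 0.1775 0.0666] yaw x 44.71 F [ 0.52  0.27 -0.39] M [-0.11 -0.03  0.  ] j [ 32.9  27.9 -15.    0.  -47.  101.8] w 61.3 gf 0.0
tool shift to go [ 0.0008 -0.0008  0.0006]
```

Request:
{"op": "apply_moves", "data": {
  "moves": [
    [[0, 0, 0], 0],
    [[0, 0, 0], 0],
    [[0, 0, 0], 0],
    [[0, 0, 0], 0],
    [[0, 0, 0], 0]
  ]
}}

```text
time_s: 4.57
tcp_pos: [0.5682, 0.1772, 0.0659]
ee_rot: [[0.711, 0.704, 0.0], [0.704, -0.711, 0.0], [0.0, 0.0, -1.0]]
wrist_force: [-1.1, -1.2, 2.0]
gripper_width: 0.549
gripper_force: 30.0
```

```bash
python3 st.py .5685 .1787 .066
```

```text
4.5667 [0.5682 0.1772 0.0659] yaw x 44.72 F [-1.06 -1.19  1.97] M [-0.13  0.15 -0.03] j [ 32.9  27.9 -15.    0.  -47.  101.8] w 47.8 gf 29.99985370784998
tool shift to go [ 0.0013 -0.0008 -0.0001]
```

Request:
{"op": "apply_moves", "data": {
  "moves": [
    [[0, 0, -0.015], 0],
    [[0, 0, -0.04], 0],
    [[0, 0, -0.04], 0],
    [[0, 0, -0.04], 0],
    [[0, 0, -0.04], 0]
  ]
}}

```text
time_s: 4.98
tcp_pos: [0.5674, 0.177, 0.2418]
ee_rot: [[0.711, 0.704, -0.001], [0.704, -0.711, -0.0], [-0.001, -0.001, -1.0]]
wrist_force: [0.5, 0.1, -1.3]
gripper_width: 0.552
gripper_force: 30.0
```

Request:
{"op": "apply_moves", "data": {
  "moves": [
    [[-0.031, 0.0255, 0], 0],
    [[-0.031, 0.0255, 0], 0],
    [[-0.031, 0.0255, 0], 0],
    [[-0.031, 0.0255, 0], 0],
    [[-0.031, 0.0255, 0], 0]
  ]
}}

```text
time_s: 5.4
tcp_pos: [0.5466, -0.0239, 0.2401]
ee_rot: [[0.71, 0.704, -0.001], [0.704, -0.71, 0.0], [-0.0, -0.001, -1.0]]
wrist_force: [1.1, -0.2, -1.2]
gripper_width: 0.549
gripper_force: 30.0
```

Request:
{"op": "apply_moves", "data": {
  "moves": [
    [[-0.031, 0.0255, 0], 0],
    [[-0.031, 0.0255, 0], 0],
    [[-0.031, 0.0255, 0], 0],
    [[-0.031, 0.0255, 0], 0],
    [[-0.031, 0.0255, 0], 0]
  ]
}}

```text
time_s: 5.82
tcp_pos: [0.5263, -0.2238, 0.24]
ee_rot: [[0.71, 0.704, -0.001], [0.704, -0.71, 0.001], [-0.0, -0.001, -1.0]]
wrist_force: [0.4, 0.2, -1.1]
gripper_width: 0.542
gripper_force: 30.0
```

Request:
{"op": "apply_moves", "data": {
  "moves": [
    [[0, 0, 0], 0],
    [[0, 0, 0], 0]
  ]
}}

```text
time_s: 5.98
tcp_pos: [0.5262, -0.2241, 0.2395]
ee_rot: [[0.714, 0.701, -0.002], [0.701, -0.714, 0.001], [-0.001, -0.002, -1.0]]
wrist_force: [-0.4, 0.6, -1.0]
gripper_width: 0.55
gripper_force: 30.0
```

```bash
python3 look.py s1 stand cup_mouth stand_hinge seat; python3 st.py
```

```text
[ 0.579 -0.172  0.402] [[0.7, -0.69, -0.19], [-0.71, -0.67, -0.19], [-0.0, 0.27, -0.96]]
stand 0.67 [205.3 212.7] [ 0.4204 -0.2148  0.    ]
stand 0.59 [262.1 119.4] [ 0.5782 -0.18    0.    ]
cup_mouth 0.81 [260.9 117.5] [ 0.5788 -0.1761  0.083 ]
cup_mouth 0.8 [193.5 237. ] [ 0.4191 -0.2167  0.083 ]
stand_hinge 0.84 [260.  122.7] [ 0.5741 -0.1794  0.075 ]
stand_hinge 0.7 [195.7 236. ] [ 0.4181 -0.2189  0.075 ]
stand_hinge 0.21 [ 85.3 115.9] [ 0.4417 -0.0338  0.075 ]
seat 0.92 [196.5 229.5] [ 0.3903 -0.2233  0.    ]
seat 0.76 [259.5 120.4] [ 0.5747 -0.1783  0.    ]
6.2333 [ 0.5274 -0.2209  0.2405] [[0.709, 0.705, -0.0], [0.705, -0.709, 0.0], [0.0, -0.0, -1.0]] [ 0.18  0.33 -1.01]
6.2333 [ 0.5274 -0.2209  0.2405] yaw x 44.83 F [ 0.18  0.33 -1.01] M [-0.05 -0.08  0.07] j [ -6.5  16.2  -5.6  -0.  -68.3 141.3] w 47.8 gf 29.999861838296056
```

View pics/s1.png

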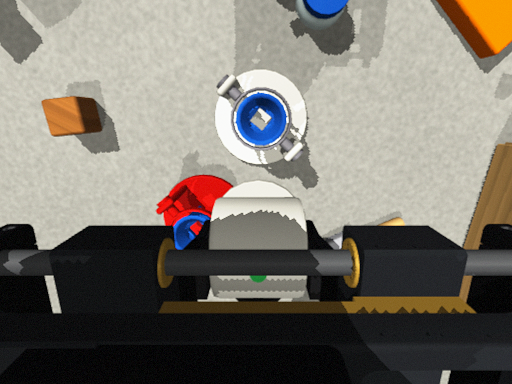

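The wrist view shows the white stand's blue cup at (261,118), posts at (229,88) and (291,150), and the square hole as a light patch. The red stand at (195,235) stays out of it. I'll measure the hole angle in a crop.

```bash
python3 - <<'E'
from h import *
p=dict(np.load("pics/s1.npz"));i=p["frame"]
hsv=cv2.cvtColor(i,cv2.COLOR_BGR2HSV)
b=((hsv[...,0]>100)&(hsv[...,0]<130)&(hsv[...,1]>120)).astype(np.uint8);roi=np.zeros_like(b);roi[80:155,225:297]=1;b*=roi
c=max(cv2.findContours(b,0,2)[0],key=cv2.contourArea)
(e)=cv2.fitEllipse(c);print("ellipse",e,at_z(p,e[0],.083))
f=np.zeros_like(b);cv2.drawContours(f,[c],-1,1,-1);hole=cv2.erode(f,np.ones((7,7)))*(1-b)
hc=max(cv2.findContours(hole,0,1)[0],key=cv2.contourArea)
W=np.array([at_z(p,q[0],.061)[:2] for q in hc]);rc=cv2.minAreaRect((W*1000).astype(np.float32));print("hole rect mm,deg",rc)
for q in((229,88),(291,150)):print(at_z(p,q,.086))
cv2.imwrite("pics/s1c.png",cv2.resize(i[75:165,210:310],None,fx=6,fy=6,interpolation=cv2.INTER_CUBIC))
E
```

```text
ellipse ((260.7781677246094, 118.50446319580078), (49.147151947021484, 51.01971435546875), 172.62847900390625) [ 0.57797049 -0.17673905  0.083     ]
hole rect mm,deg ((577.61669921875, -176.981689453125), (19.501216888427734, 19.50655746459961), 6.507571220397949)
[ 0.57664456 -0.13072657  0.086     ]
[ 0.57740211 -0.22486686  0.086     ]
```

View pics/s1c.png

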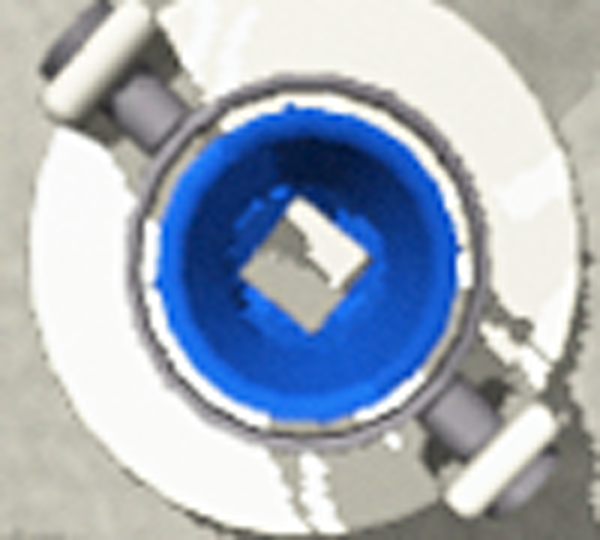

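Hole edges come out at about 5.5° world yaw (mod 90) and the stand yaw at about 0.5°. The camera is at 45°, so I turn the tool +40° on the way to above the cup.

Request:
{"op": "apply_moves", "data": {
  "moves": [
    [[0.033, 0.002, 0.01], 0],
    [[0.033, 0.002, 0.01], 0],
    [[0, 0, 0.008], 6.6],
    [[0, 0, 0.008], 6.6],
    [[0, 0, 0.008], 6.6]
  ]
}}

```text
time_s: 6.65
tcp_pos: [0.5776, -0.1765, 0.1959]
ee_rot: [[0.908, 0.419, -0.0], [0.419, -0.908, 0.0], [-0.0, -0.0, -1.0]]
wrist_force: [0.7, 0.1, -0.4]
gripper_width: 0.553
gripper_force: 30.0
```

Request:
{"op": "apply_moves", "data": {
  "moves": [
    [[0, 0, 0.008], 6.6],
    [[0, 0, 0.008], 6.6],
    [[0, 0, 0.008], 6.6],
    [[0, 0, 0], 0],
    [[0, 0, 0], 0]
  ]
}}

```text
time_s: 7.07
tcp_pos: [0.5769, -0.1775, 0.1724]
ee_rot: [[0.996, 0.094, -0.001], [0.094, -0.996, -0.0], [-0.001, -0.0, -1.0]]
wrist_force: [-0.1, 0.6, -0.6]
gripper_width: 0.551
gripper_force: 30.0
```

```bash
python3 st.py .577 -.177 .145
```

```text
7.0667 [ 0.5769 -0.1775  0.1724] yaw x 5.4 F [-0.07  0.64 -0.62] M [-0.01 -0.07  0.  ] j [ -1.7  22.2  -6.8   0.  -61.   97.1] w 48.0 gf 30.00027510104701
tool shift to go [ 0.0001 -0.0005  0.0274]
```

Request:
{"op": "apply_moves", "data": {
  "moves": [
    [[0, -0.0005, 0.009], 0],
    [[0, 0, 0.009], 0],
    [[0, 0, 0.009], 0],
    [[0, 0, 0.009], 0],
    [[0, 0, 0.008], 0]
  ]
}}

```text
time_s: 7.48
tcp_pos: [0.5764, -0.178, 0.1271]
ee_rot: [[0.996, 0.09, -0.001], [0.09, -0.996, 0.0], [-0.001, -0.0, -1.0]]
wrist_force: [-0.1, -0.9, -1.2]
gripper_width: 0.548
gripper_force: 30.0
```

Request:
{"op": "apply_moves", "data": {
  "moves": [
    [[0, 0, 0.002], 0],
    [[0, 0, 0.002], 0],
    [[0, 0, 0], 0]
  ]
}}

```text
time_s: 7.73
tcp_pos: [0.5768, -0.1781, 0.1241]
ee_rot: [[0.996, 0.089, -0.001], [0.089, -0.996, -0.0], [-0.001, 0.0, -1.0]]
wrist_force: [0.7, -0.1, -1.1]
gripper_width: 0.548
gripper_force: 30.0
```

```bash
python3 st.py .577 -.177 .109
```

```text
7.7333 [ 0.5768 -0.1781  0.1241] yaw x 5.13 F [ 0.66 -0.12 -1.08] M [-0.08  0.    0.05] j [ -1.8  24.8 -10.3   0.  -54.9  96.9] w 47.6 gf 29.999839814845473
tool shift to go [ 0.0003 -0.0011  0.0151]
```

Request:
{"op": "apply_moves", "data": {
  "moves": [
    [[0, -0.001, 0.0015], 0],
    [[0, 0, 0.0015], 0],
    [[0, 0, 0.0015], 0],
    [[0, 0, 0], 0]
  ]
}}

```text
time_s: 8.07
tcp_pos: [0.5767, -0.1769, 0.1199]
ee_rot: [[0.996, 0.089, -0.0], [0.089, -0.996, 0.0], [-0.0, -0.0, -1.0]]
wrist_force: [0.1, -0.2, -1.5]
gripper_width: 0.553
gripper_force: 30.0
```

Request:
{"op": "apply_moves", "data": {
  "moves": [
    [[0, 0, 0.0015], 0],
    [[0, 0, 0.0015], 0],
    [[0, 0, 0], 0]
  ]
}}

```text
time_s: 8.32
tcp_pos: [0.5766, -0.177, 0.1167]
ee_rot: [[0.996, 0.089, -0.001], [0.089, -0.996, 0.0], [-0.001, -0.0, -1.0]]
wrist_force: [-1.1, 0.7, -0.9]
gripper_width: 0.549
gripper_force: 30.0
```

Request:
{"op": "apply_moves", "data": {
  "moves": [
    [[0, 0, 0.0015], 0],
    [[0, 0, 0.0015], 0],
    [[0, 0, 0], 0]
  ]
}}

```text
time_s: 8.57
tcp_pos: [0.5765, -0.177, 0.1136]
ee_rot: [[0.996, 0.089, -0.001], [0.089, -0.996, 0.0], [-0.001, -0.0, -1.0]]
wrist_force: [-0.9, -1.2, -0.8]
gripper_width: 0.547
gripper_force: 30.0
```

Request:
{"op": "apply_moves", "data": {
  "moves": [
    [[0, 0, 0.0015], 0],
    [[0, 0, 0.001], 0],
    [[0, 0, 0], 0]
  ]
}}

```text
time_s: 8.82
tcp_pos: [0.5766, -0.177, 0.1113]
ee_rot: [[0.996, 0.089, -0.0], [0.089, -0.996, 0.0], [-0.0, -0.0, -1.0]]
wrist_force: [0.4, -0.7, -1.4]
gripper_width: 0.545
gripper_force: 30.0
```

Request:
{"op": "apply_moves", "data": {
  "moves": [
    [[0, 0, 0.001], 0],
    [[0, 0, 0], 0]
  ]
}}

```text
time_s: 8.98
tcp_pos: [0.5767, -0.177, 0.1104]
ee_rot: [[0.996, 0.089, -0.0], [0.089, -0.996, 0.0], [-0.0, -0.0, -1.0]]
wrist_force: [0.3, -0.1, -1.3]
gripper_width: 0.549
gripper_force: 30.0
```

Request:
{"op": "apply_moves", "data": {
  "moves": [
    [[0, 0, 0.001], 0],
    [[0, 0, 0], 0]
  ]
}}

```text
time_s: 9.15
tcp_pos: [0.5768, -0.1772, 0.1096]
ee_rot: [[0.996, 0.089, 0.0], [0.089, -0.996, -0.0], [-0.0, 0.0, -1.0]]
wrist_force: [-0.8, -1.3, -1.3]
gripper_width: 0.548
gripper_force: 30.0
```

Request:
{"op": "apply_moves", "data": {
  "moves": [
    [[0, 0, 0.0008], 0],
    [[0, 0, 0], 0]
  ]
}}

```text
time_s: 9.32
tcp_pos: [0.5767, -0.1773, 0.109]
ee_rot: [[0.996, 0.089, -0.0], [0.089, -0.996, -0.001], [-0.0, 0.001, -1.0]]
wrist_force: [-0.9, -1.5, 1.3]
gripper_width: 0.55
gripper_force: 30.0
```

Request:
{"op": "apply_moves", "data": {
  "moves": [
    [[0, 0, 0.0008], 0],
    [[0, 0, 0], 0]
  ]
}}

```text
time_s: 9.48
tcp_pos: [0.5767, -0.1775, 0.1084]
ee_rot: [[0.996, 0.089, -0.0], [0.089, -0.996, -0.001], [-0.0, 0.001, -1.0]]
wrist_force: [-0.7, -2.4, 2.1]
gripper_width: 0.551
gripper_force: 30.0
```

Request:
{"op": "apply_moves", "data": {
  "moves": [
    [[0, 0.0005, 0.0007], 0],
    [[0, 0, 0], 0]
  ]
}}

```text
time_s: 9.65
tcp_pos: [0.5767, -0.1778, 0.1078]
ee_rot: [[0.996, 0.089, -0.0], [0.089, -0.996, -0.0], [-0.0, 0.0, -1.0]]
wrist_force: [-2.7, -1.9, 4.0]
gripper_width: 0.548
gripper_force: 30.0
```

Request:
{"op": "apply_moves", "data": {
  "moves": [
    [[0, 0, 0.0007], 0],
    [[0, 0, 0], 0]
  ]
}}

```text
time_s: 9.82
tcp_pos: [0.5767, -0.1778, 0.1077]
ee_rot: [[0.996, 0.09, -0.0], [0.09, -0.996, -0.001], [-0.0, 0.001, -1.0]]
wrist_force: [-3.9, -1.8, 8.0]
gripper_width: 0.551
gripper_force: 30.0
```

Request:
{"op": "apply_moves", "data": {
  "moves": [
    [[-0.0006, 0.0003, 0.0004], 0],
    [[0, 0, 0], 0],
    [[0, 0, 0], 0]
  ]
}}

```text
time_s: 10.07
tcp_pos: [0.5766, -0.1779, 0.1077]
ee_rot: [[0.996, 0.09, 0.001], [0.09, -0.996, -0.001], [0.001, 0.001, -1.0]]
wrist_force: [-2.2, -0.6, 8.5]
gripper_width: 0.55
gripper_force: 30.0
```

Request:
{"op": "apply_moves", "data": {
  "moves": [
    [[-0.0002, 0, 0.0003], 0],
    [[0, 0, 0], 0],
    [[0, 0, 0], 0],
    [[0, 0, 0], 0]
  ]
}}

```text
time_s: 10.4
tcp_pos: [0.5766, -0.1779, 0.1076]
ee_rot: [[0.996, 0.09, 0.002], [0.09, -0.996, -0.001], [0.002, 0.001, -1.0]]
wrist_force: [-3.4, 0.3, 9.1]
gripper_width: 0.549
gripper_force: 30.0
```

```bash
python3 st.py; python3 - <<'E'
from h import *
for c in("scene","top"):
    p=imaging.capture(c)
    for t in("head","camera","cup_mouth"):
        print(c,t,[(round(d["confidence"],2),np.round(px(d["at"]),1),np.round(at_z(p,px(d["at"]),dict(head=.125,camera=.051,cup_mouth=.083)[t]),3)) for d in models.place_of(p,t)])
E
```

```text
10.4 [ 0.5766 -0.1779  0.1076] yaw x 5.16 F [-3.36  0.25  9.06] M [-0.07  1.02  0.01] j [ -1.8  25.8 -11.5   0.  -52.6  96.9] w 47.7 gf 30.00016603153199
scene head [(0.85, array([207.5, 213.7]), array([ 0.583, -0.176,  0.125])), (0.66, array([295. , 140.6]), array([0.471, 0.178, 0.125]))]
scene camera [(0.89, array([209.3, 226.8]), array([ 0.581, -0.176,  0.051])), (0.85, array([290.6, 159.9]), array([0.481, 0.161, 0.051])), (0.19, array([210.3, 228.1]), array([ 0.586, -0.175,  0.051]))]
scene cup_mouth [(0.54, array([175.5, 187.8]), array([ 0.428, -0.211,  0.083])), (0.48, array([206.7, 216.6]), array([ 0.565, -0.174,  0.083]))]
top head []
top camera [(0.7, array([202.9, 226.9]), array([0.44 , 0.19 , 0.051]))]
top cup_mouth [(0.76, array([328.9, 236.8]), array([ 0.414, -0.207,  0.083])), (0.59, array([319.3, 187.3]), array([ 0.569, -0.177,  0.083]))]
```

The camera is fully home: TCP z held at 0.1077, as expected, under about 10 N for more than 0.5 s. The grip axis is parallel to the hinge, so I'll ease the press and try rocking with the drum pivoting between the pads.

Request:
{"op": "apply_moves", "data": {
  "moves": [
    [[-0.0003, 0, -0.0008], 0],
    [[0, 0, 0], 0]
  ]
}}

```text
time_s: 10.97
tcp_pos: [0.5766, -0.1779, 0.1077]
ee_rot: [[0.996, 0.09, 0.002], [0.09, -0.996, -0.0], [0.002, 0.001, -1.0]]
wrist_force: [-1.7, -1.1, 6.3]
gripper_width: 0.549
gripper_force: 30.0
```

Request:
{"op": "apply_moves", "data": {
  "moves": [
    [[0.001, 0, 0], 0],
    [[0.001, 0, 0], 0],
    [[0, 0, 0], 0]
  ]
}}

```text
time_s: 11.22
tcp_pos: [0.5768, -0.1779, 0.1077]
ee_rot: [[0.996, 0.09, -0.002], [0.09, -0.996, -0.0], [-0.002, 0.0, -1.0]]
wrist_force: [-5.5, -0.6, 9.3]
gripper_width: 0.546
gripper_force: 30.0
```

The pads resist pivoting: 2 mm commanded moved it only 0.2 mm. I'll undo that, unload, open, and rock by caging the head loosely between the open fingers turned across the hinge.

Request:
{"op": "apply_moves", "data": {
  "moves": [
    [[-0.001, 0, -0.0005], 0],
    [[-0.001, 0, -0.0005], 0],
    [[0, 0, -0.0002], 0]
  ]
}}

```text
time_s: 11.47
tcp_pos: [0.5764, -0.1779, 0.1079]
ee_rot: [[0.996, 0.089, 0.002], [0.089, -0.996, -0.0], [0.002, 0.0, -1.0]]
wrist_force: [0.5, -2.3, 0.9]
gripper_width: 0.547
gripper_force: 30.0
```

Request:
{"op": "apply_moves", "data": {
  "moves": [
    [[0, 0, 0], 0],
    [[0, 0, 0], 0],
    [[0, 0, 0], 0],
    [[0, 0, 0], 0],
    [[0, 0, 0], 0]
  ],
  "hand": 0.087
}}

```text
time_s: 11.88
tcp_pos: [0.5756, -0.1777, 0.1075]
ee_rot: [[0.996, 0.089, -0.001], [0.089, -0.996, 0.0], [-0.001, -0.0, -1.0]]
wrist_force: [-0.6, 1.1, -0.9]
gripper_width: 0.845
gripper_force: 0.0
```

```bash
python3 st.py .5775 -.177 .108
```

```text
11.8833 [ 0.5756 -0.1777  0.1075] yaw x 5.12 F [-0.63  1.07 -0.88] M [-0.09  0.01 -0.03] j [ -1.8  25.7 -11.5  -0.  -52.8  96.9] w 73.5 gf 0.0
tool shift to go [ 0.0019 -0.0005 -0.0005]
```

Request:
{"op": "apply_moves", "data": {
  "moves": [
    [[0.002, -0.0005, 0], 0],
    [[0, 0, 0], 0],
    [[0, 0, 0], 6.76],
    [[0, 0, 0], 6.76],
    [[0, 0, 0], 6.76]
  ]
}}

```text
time_s: 12.3
tcp_pos: [0.5778, -0.1772, 0.1078]
ee_rot: [[0.964, -0.267, 0.0], [-0.267, -0.964, 0.0], [0.0, -0.0, -1.0]]
wrist_force: [0.7, -0.0, -0.6]
gripper_width: 0.998
gripper_force: 0.0
```

Request:
{"op": "apply_moves", "data": {
  "moves": [
    [[0, 0, 0], 6.76],
    [[0, 0, 0], 6.76],
    [[0, 0, 0], 6.76],
    [[0, 0, 0], 6.76],
    [[0, 0, 0], 6.76]
  ]
}}

```text
time_s: 12.72
tcp_pos: [0.5778, -0.1772, 0.1078]
ee_rot: [[0.652, -0.758, 0.0], [-0.758, -0.652, 0.0], [-0.0, -0.0, -1.0]]
wrist_force: [-0.2, -1.0, 0.5]
gripper_width: 1.001
gripper_force: 0.0
```

Request:
{"op": "apply_moves", "data": {
  "moves": [
    [[0, 0, 0], 6.76],
    [[0, 0, 0], 6.76],
    [[0, 0, 0], 6.76],
    [[0, 0, 0], 6.76],
    [[0, 0, 0], 6.76]
  ]
}}

```text
time_s: 13.13
tcp_pos: [0.5778, -0.1772, 0.1079]
ee_rot: [[0.12, -0.993, 0.0], [-0.993, -0.12, 0.0], [-0.0, -0.0, -1.0]]
wrist_force: [0.4, 0.2, 0.5]
gripper_width: 1.002
gripper_force: 0.0
```

Request:
{"op": "apply_moves", "data": {
  "moves": [
    [[0, 0, 0], 6.76],
    [[0, 0, 0], 0],
    [[0, 0, 0], 0]
  ]
}}

```text
time_s: 13.38
tcp_pos: [0.5778, -0.1772, 0.1079]
ee_rot: [[0.011, -1.0, 0.0], [-1.0, -0.011, 0.0], [-0.0, -0.0, -1.0]]
wrist_force: [-0.8, -0.3, 0.2]
gripper_width: 0.999
gripper_force: 0.0
```

```bash
python3 st.py .5775 -.177 .108; python3 look.py r1 head cup_mouth
```

```text
13.3833 [ 0.5778 -0.1772  0.1079] yaw x -89.35 F [-0.84 -0.3   0.2 ] M [ 0.04 -0.06  0.01] j [ -1.7  25.9 -11.3  -0.  -52.9   2.4] w 86.9 gf 0.0
tool shift to go [-0.0002  0.0003 -0.0001]
[ 0.579 -0.249  0.271] [[-1.0, -0.01, -0.0], [-0.01, 0.96, 0.27], [0.0, 0.27, -0.96]]
head 0.85 [256.5 250. ] [ 0.5788 -0.1537  0.082 ]
cup_mouth 0.86 [490.2 166.2] [ 0.4214 -0.2182  0.083 ]
13.5333 [ 0.5777 -0.1772  0.1079] [[0.01, -1.0, 0.0], [-1.0, -0.01, -0.0], [0.0, -0.0, -1.0]] [ 0.55 -0.5  -0.15]
```

View pics/r1.png

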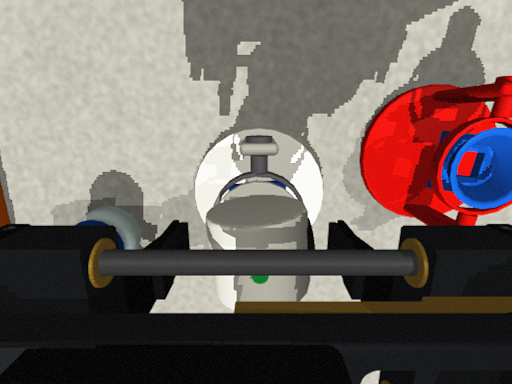

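The wrist view shows the camera seated upright (cheek at (257,212), flange on the ring at about (257,190)). The fingers stand clear on both sides along x at (175,265) and (340,265).

Request:
{"op": "apply_moves", "data": {
  "moves": [
    [[0, 0, 0], 0],
    [[0, 0, 0], 0],
    [[0, 0, 0], 0],
    [[0, 0, 0], 0]
  ],
  "hand": 0.064
}}

```text
time_s: 13.87
tcp_pos: [0.5777, -0.1772, 0.1078]
ee_rot: [[0.009, -1.0, 0.0], [-1.0, -0.009, -0.0], [0.0, -0.0, -1.0]]
wrist_force: [-0.2, -0.6, -0.0]
gripper_width: 0.785
gripper_force: 0.0
```

Request:
{"op": "apply_moves", "data": {
  "moves": [
    [[0, -0.0015, 0], 0],
    [[0, -0.0015, 0], 0],
    [[0, -0.0015, 0], 0],
    [[0, -0.0015, 0], 0],
    [[0, 0, 0], 0]
  ]
}}

```text
time_s: 14.28
tcp_pos: [0.5836, -0.1772, 0.1078]
ee_rot: [[0.009, -1.0, -0.001], [-1.0, -0.009, -0.0], [0.0, 0.001, -1.0]]
wrist_force: [-0.9, -0.2, 0.5]
gripper_width: 0.741
gripper_force: 0.6
```

Request:
{"op": "apply_moves", "data": {
  "moves": [
    [[0, -0.0015, 0.0003], 0],
    [[0, -0.0015, 0.0003], 0],
    [[0, -0.0015, 0.0003], 0],
    [[0, 0, 0], 0]
  ]
}}

```text
time_s: 14.62
tcp_pos: [0.5883, -0.1772, 0.1068]
ee_rot: [[0.008, -1.0, -0.0], [-1.0, -0.008, -0.0], [0.0, 0.0, -1.0]]
wrist_force: [-1.8, 0.3, 0.3]
gripper_width: 0.738
gripper_force: 0.7
```

Request:
{"op": "apply_moves", "data": {
  "moves": [
    [[0, -0.0015, 0.0003], 0],
    [[0, -0.0015, 0.0003], 0],
    [[0, -0.001, 0.0003], 0],
    [[0, 0, 0], 0]
  ]
}}

```text
time_s: 14.95
tcp_pos: [0.5921, -0.1772, 0.1059]
ee_rot: [[0.008, -1.0, -0.001], [-1.0, -0.008, -0.0], [0.0, 0.001, -1.0]]
wrist_force: [-2.4, -0.5, 1.8]
gripper_width: 0.734
gripper_force: 1.1
```

```bash
python3 st.py; python3 look.py r2 head cup_mouth; python3 - <<'E'
import cv2,numpy as np
a,b=[cv2.imread(f"pics/{n}.png")[100:320,140:380] for n in("r1","r2")]
cv2.imwrite("pics/cmp.png",cv2.resize(np.hstack([a,b]),(800,366)))
E
```

```text
14.95 [ 0.5921 -0.1772  0.1059] yaw x -89.52 F [-2.35 -0.45  1.84] M [0.03 0.58 0.02] j [ -1.7  27.2  -9.3   0.  -53.6   2.1] w 63.8 gf 1.098487414419651
[ 0.593 -0.249  0.269] [[-1.0, -0.01, -0.0], [-0.01, 0.96, 0.27], [0.0, 0.27, -0.96]]
head 0.96 [265.  246.5] [ 0.587  -0.1574  0.082 ]
cup_mouth 0.4 [272.7 190.1] [ 0.5824 -0.2003  0.083 ]
15.1 [ 0.5921 -0.1771  0.106 ] [[0.008, -1.0, -0.0], [-1.0, -0.008, 0.0], [-0.0, 0.0, -1.0]] [-1.64 -0.66  0.29]
```

View pics/cmp.png

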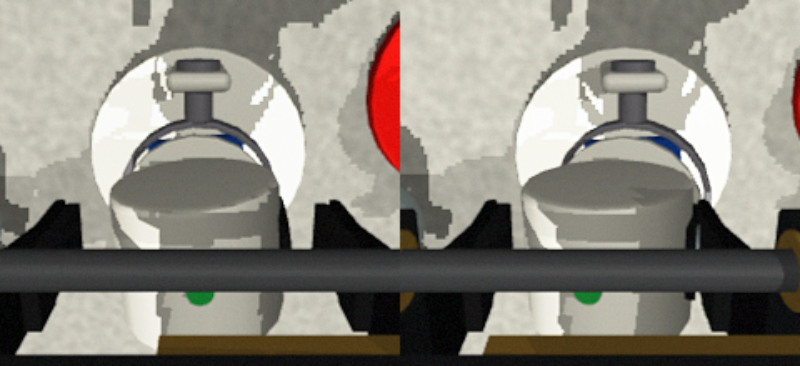

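The comparison shows the head tipped away, the right finger pushing and the flange still against the ring. Head travel of about 10.6 mm gives about 0.21 rad. I'll add a small margin, then go back the other way.

Request:
{"op": "apply_moves", "data": {
  "moves": [
    [[0, -0.001, 0.0002], 0],
    [[0, -0.001, 0], 0],
    [[0, 0, 0], 0],
    [[0, 0, 0], 0]
  ]
}}

```text
time_s: 15.43
tcp_pos: [0.5941, -0.1771, 0.1059]
ee_rot: [[0.008, -1.0, -0.0], [-1.0, -0.008, -0.0], [0.0, 0.0, -1.0]]
wrist_force: [-2.2, -0.7, 1.9]
gripper_width: 0.736
gripper_force: 1.4
```

```bash
python3 - <<'E'
from h import *
p=imaging.capture("scene");q=imaging.capture("top")
for t in("head","camera","cup_mouth","seat"):
  for n,i in(("scene",p),("top",q)):
    print(n,t,[(round(d["confidence"],2),np.round(at_z(i,px(d["at"]),dict(head=.125,camera=.051,cup_mouth=.083,seat=.051)[t]),3)) for d in models.place_of(i,t)])
np.save("pics/sc2.npy",p["frame"])
E
python3 st.py
```

```text
scene head [(0.66, array([0.483, 0.172, 0.125])), (0.56, array([ 0.599, -0.177,  0.125]))]
top head [(0.9, array([0.452, 0.185, 0.125])), (0.43, array([ 0.594, -0.174,  0.125]))]
scene camera [(0.97, array([0.482, 0.16 , 0.051])), (0.63, array([ 0.56 , -0.182,  0.051]))]
top camera [(0.72, array([0.444, 0.193, 0.051])), (0.44, array([ 0.568, -0.178,  0.051]))]
scene cup_mouth [(0.69, array([ 0.42 , -0.22 ,  0.083])), (0.56, array([ 0.569, -0.171,  0.083]))]
top cup_mouth [(0.82, array([ 0.417, -0.203,  0.083])), (0.59, array([ 0.533, -0.373,  0.083])), (0.46, array([ 0.575, -0.167,  0.083]))]
scene seat [(0.69, array([ 0.419, -0.21 ,  0.051])), (0.49, array([ 0.583, -0.174,  0.051]))]
top seat [(0.71, array([ 0.569, -0.177,  0.051])), (0.68, array([ 0.415, -0.218,  0.051])), (0.37, array([ 0.564, -0.18 ,  0.051])), (0.29, array([0.626, 0.361, 0.051]))]
15.9333 [ 0.5942 -0.1771  0.1059] yaw x -89.52 F [-3.13 -1.17  1.74] M [-0.05  0.83  0.03] j [ -1.7  27.3  -9.    0.  -53.6   2.1] w 64.0 gf 1.4208799973130226
```

Request:
{"op": "apply_moves", "data": {
  "moves": [
    [[0, 0.003, -0.0003], 0],
    [[0, 0.003, -0.0004], 0],
    [[0, 0.003, -0.0004], 0],
    [[0, 0.003, -0.0004], 0],
    [[0, 0.003, -0.0004], 0]
  ]
}}

```text
time_s: 16.35
tcp_pos: [0.5795, -0.1772, 0.108]
ee_rot: [[0.009, -1.0, 0.002], [-1.0, -0.009, -0.0], [0.0, -0.002, -1.0]]
wrist_force: [0.3, 0.6, -0.0]
gripper_width: 0.736
gripper_force: 0.0
```

Request:
{"op": "apply_moves", "data": {
  "moves": [
    [[0, 0.0025, 0], 0],
    [[0, 0.0015, 0], 0],
    [[0, 0.0015, 0], 0],
    [[0, 0.0015, 0], 0],
    [[0, 0, 0], 0]
  ]
}}

```text
time_s: 16.77
tcp_pos: [0.5725, -0.1773, 0.1081]
ee_rot: [[0.009, -1.0, 0.001], [-1.0, -0.009, -0.0], [0.0, -0.001, -1.0]]
wrist_force: [-0.5, -0.3, -0.1]
gripper_width: 0.737
gripper_force: 0.3
```

```bash
python3 st.py; python3 look.py r3 head
```

```text
16.7667 [ 0.5725 -0.1773  0.1081] yaw x -89.51 F [-0.46 -0.26 -0.11] M [ 0.13 -0.2   0.  ] j [ -1.7  25.4 -12.    0.  -52.5   2.2] w 64.1 gf 0.3125105705112219
[ 0.573 -0.25   0.271] [[-1.0, -0.01, -0.0], [-0.01, 0.96, 0.27], [-0.0, 0.27, -0.96]]
head 0.96 [249.2 246.3] [ 0.579  -0.1566  0.082 ]
16.8667 [ 0.5725 -0.1773  0.1079] [[0.009, -1.0, 0.001], [-1.0, -0.009, -0.0], [0.0, -0.001, -1.0]] [0.77 0.03 0.94]
```

Request:
{"op": "apply_moves", "data": {
  "moves": [
    [[0, 0.0015, 0.0003], 0],
    [[0, 0.0015, 0.0003], 0],
    [[0, 0.0015, 0.0003], 0],
    [[0, 0.0015, 0.0003], 0],
    [[0, 0.0015, 0.0003], 0]
  ]
}}

```text
time_s: 17.28
tcp_pos: [0.5652, -0.1774, 0.1066]
ee_rot: [[0.009, -1.0, 0.002], [-1.0, -0.009, -0.0], [0.0, -0.002, -1.0]]
wrist_force: [1.5, -0.5, 1.3]
gripper_width: 0.739
gripper_force: 1.1
```

Request:
{"op": "apply_moves", "data": {
  "moves": [
    [[0, 0.0015, 0.0003], 0],
    [[0, 0.0015, 0.0002], 0],
    [[0, 0.0015, 0], 0],
    [[0, 0.0005, 0], 0],
    [[0, 0, 0], 0]
  ]
}}

```text
time_s: 17.7
tcp_pos: [0.5602, -0.1774, 0.1062]
ee_rot: [[0.009, -1.0, 0.001], [-1.0, -0.009, -0.0], [0.0, -0.001, -1.0]]
wrist_force: [3.7, 0.7, 1.9]
gripper_width: 0.736
gripper_force: 1.5
```

Request:
{"op": "apply_moves", "data": {
  "moves": [
    [[0, 0, 0], 0],
    [[0, 0, 0], 0]
  ]
}}

```text
time_s: 17.87
tcp_pos: [0.5601, -0.1774, 0.1059]
ee_rot: [[0.009, -1.0, 0.001], [-1.0, -0.009, -0.0], [0.0, -0.001, -1.0]]
wrist_force: [2.9, 0.1, 2.7]
gripper_width: 0.732
gripper_force: 1.6
```

```bash
python3 st.py; python3 - <<'E'
from h import *
p=imaging.capture("scene");q=imaging.capture("top")
for t in("head","camera","seat"):
  for n,i in(("scene",p),("top",q)):
    print(n,t,[(round(d["confidence"],2),np.round(at_z(i,px(d["at"]),dict(head=.125,camera=.051,seat=.051)[t]),3)) for d in models.place_of(i,t)])
w=imaging.capture("wrist")["frame"]
a=np.load("pics/sc2.npy")[170:270,150:270];b=p["frame"][170:270,150:270]
f=lambda x,h:cv2.resize(x,(400,h),interpolation=cv2.INTER_CUBIC)
cv2.imwrite("pics/rock.png",np.hstack([f(a,333),f(b,333)]))
E
```

```text
17.8667 [ 0.5601 -0.1774  0.1059] yaw x -89.51 F [2.94 0.05 2.67] M [ 0.12 -1.07  0.02] j [ -1.8  24.5 -13.9   0.  -51.5   2.3] w 63.7 gf 1.6234185174107552
scene head [(0.95, array([0.486, 0.163, 0.125])), (0.57, array([ 0.571, -0.182,  0.125])), (0.33, array([ 0.62 , -0.413,  0.125]))]
top head [(0.88, array([0.44 , 0.189, 0.125])), (0.59, array([ 0.562, -0.174,  0.125]))]
scene camera [(0.96, array([0.482, 0.163, 0.051])), (0.41, array([ 0.582, -0.183,  0.051]))]
top camera [(0.54, array([0.44 , 0.181, 0.051])), (0.36, array([ 0.584, -0.181,  0.051]))]
scene seat [(0.72, array([0.66 , 0.343, 0.051])), (0.68, array([ 0.434, -0.209,  0.051])), (0.6, array([ 0.596, -0.178,  0.051])), (0.16, array([ 0.773, -0.019,  0.051]))]
top seat [(0.62, array([ 0.405, -0.226,  0.051])), (0.51, array([ 0.581, -0.192,  0.051]))]
```

View pics/rock.png

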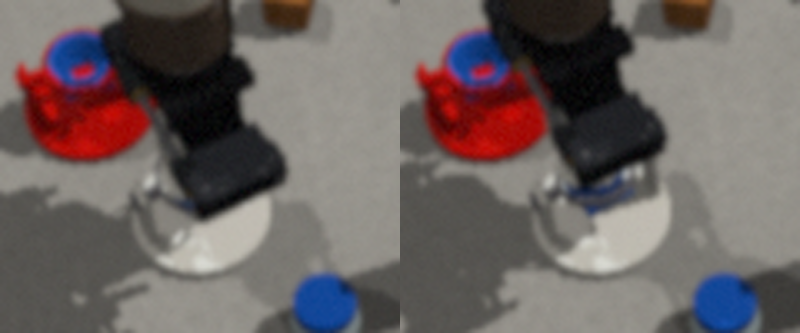

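Left is the rock away and right is the rock towards the robot. On the right the blue cup shows under the raised ring at (605,195), so the cradle tilts with the camera seated. Now I return to level, open and withdraw.

Request:
{"op": "apply_moves", "data": {
  "moves": [
    [[0, -0.003, -0.0004], 0],
    [[0, -0.003, -0.0004], 0],
    [[0, -0.003, -0.0004], 0],
    [[0, -0.003, -0.0004], 0],
    [[0, -0.003, -0.0004], 0]
  ]
}}

```text
time_s: 18.73
tcp_pos: [0.5739, -0.1772, 0.1071]
ee_rot: [[0.008, -1.0, -0.003], [-1.0, -0.008, 0.0], [-0.0, 0.003, -1.0]]
wrist_force: [-0.3, 0.6, 0.3]
gripper_width: 0.74
gripper_force: 0.0
```

Request:
{"op": "apply_moves", "data": {
  "moves": [
    [[0, -0.0015, 0], 0],
    [[0, 0, 0], 0],
    [[0, 0, 0], 0],
    [[0, 0, 0], 0],
    [[0, 0, 0], 0]
  ],
  "hand": 0.087
}}

```text
time_s: 19.15
tcp_pos: [0.5759, -0.1772, 0.1077]
ee_rot: [[0.008, -1.0, -0.0], [-1.0, -0.008, 0.0], [-0.0, 0.0, -1.0]]
wrist_force: [-0.1, -0.0, -0.0]
gripper_width: 0.979
gripper_force: 0.0
```

Request:
{"op": "apply_moves", "data": {
  "moves": [
    [[0, 0, -0.01], 0],
    [[0, 0, -0.02], 0],
    [[0, 0, -0.03], 0],
    [[0, 0, -0.03], 0],
    [[0, 0, -0.03], 0]
  ]
}}

```text
time_s: 19.57
tcp_pos: [0.5759, -0.1773, 0.2299]
ee_rot: [[0.009, -1.0, 0.0], [-1.0, -0.009, -0.0], [0.0, -0.0, -1.0]]
wrist_force: [0.8, -0.0, -0.4]
gripper_width: 0.998
gripper_force: 0.0
```

Request:
{"op": "apply_moves", "data": {
  "moves": [
    [[-0.035, 0, -0.01], 0],
    [[-0.035, 0, -0.01], 0],
    [[0, 0, 0], 0],
    [[0, 0, 0], 0]
  ]
}}

```text
time_s: 19.9
tcp_pos: [0.5759, -0.1058, 0.2497]
ee_rot: [[0.011, -1.0, 0.003], [-1.0, -0.011, 0.0], [-0.0, -0.003, -1.0]]
wrist_force: [-0.1, 0.2, 0.9]
gripper_width: 1.004
gripper_force: 0.0
```

```bash
python3 look.py f head; python3 - <<'E'
from h import *
q=imaging.capture("scene")
for t,z in(("head",.125),("camera",.051)):
    print([(round(d["confidence"],2),np.round(at_z(q,px(d["at"]),z),3)) for d in models.place_of(q,t)])
b=q["frame"][170:270,150:270];w=cv2.imread("pics/f.png")
cv2.imwrite("pics/fin.png",np.hstack([cv2.resize(b,(400,300),interpolation=cv2.INTER_CUBIC),cv2.resize(w,(400,300))]))
E
python3 st.py
```

```text
[ 0.577 -0.178  0.413] [[-1.0, -0.01, -0.0], [-0.01, 0.96, 0.27], [-0.0, 0.27, -0.96]]
head 0.83 [260.4 117.5] [ 0.5746 -0.1759  0.082 ]
20.0 [ 0.5753 -0.1073  0.248 ] [[0.009, -1.0, -0.0], [-1.0, -0.009, -0.0], [0.0, 0.0, -1.0]] [0.19 0.03 0.37]
[(0.87, array([0.473, 0.166, 0.125])), (0.84, array([ 0.584, -0.174,  0.125])), (0.66, array([ 0.796, -0.042,  0.125])), (0.4, array([ 0.589, -0.18 ,  0.125]))]
[(0.66, array([0.476, 0.153, 0.051])), (0.64, array([ 0.575, -0.18 ,  0.051]))]
20.15 [ 0.5753 -0.1081  0.2472] yaw x -89.59 F [ 0.57 -0.45 -0.45] M [ 0.09 -0.04  0.04] j [  5.2  17.3  -3.    0.  -69.8  -4.8] w 87.1 gf 0.0
```

View pics/fin.png

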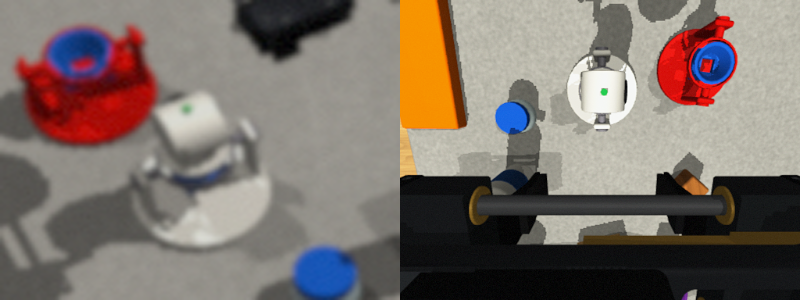

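The scene crop (head at (190,125)) and the wrist view (head at (603,91), between the posts) show the camera upright and seated, with the hand clear.

```bash
python3 -c "
from station import r
print(r.finish_job())"
```

```text
the job is handed in; nothing more can be done
None
```

I seated the camera fully in the white stand's cup, pressed it home at about 10 N, rocked it both ways, and released it upright and level before handing the job in at about 20 s; no verdict was shown, and the rock angles (about 0.25 rad each way) are estimated from how far the head moved.

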